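# Hang the modelling-tool tray on the studio's cleat board

### The job

Pick up the yellow tool tray by its wooden fin and hang it on the blue cleat of the upright board, roughly in the middle: tip its top towards the board so that the angled steel strip on its back goes over the cleat, feel it down, and swing its foot in under the cleat until it hangs upright with strip and foot flush against the board. The cleat's exact height is not known, so go by touch: press only lightly, never with more than about 15 N, lower the tray until the cleat carries it before letting go (no dropping), then let go and leave the other things on the bench where they are.

Things in the scene. Friction and masses are not known exactly. Their poses are not given: they have to be found in the camera images.
- tray: Yellow open tool tray, 70 mm deep (x), 110 wide (y), walls 50 high, 0.3 to 0.65 kg, upright on the bench at the start. Origin: centre of its underside; z up; +x points to its BACK. In its frame (mm): back plate x 31 to 35, z 0 to 106; behind it the sloped steel strip (see lip) and a black foot block x 35 to 57, z 0 to 21, both full width. Strip end and foot touch the board when home.
- fin (a point): Grasp point on the tray's central wooden fin: x -2, y 0, z 85 mm in the tray's frame, axes as the tray's. The fin is 12 mm thick (along y), x -20 to 16, its top at z 108, free to pinch across y above z 55. A gripper leaning 25 degrees to the tray's front (-x) keeps clear of the board throughout.
- lip (a point): Lower corner of the end of the tray's steel strip, mid width: x 53.7, y 0, z 70.7 mm in the tray's frame, axes as the tray's. The strip, 4 mm thick, slopes from its root at x 35, z 97 back and down at 55 degrees from horizontal; the upper corner of its end is rearmost (x 57, z 73). Home: lip 3.3 mm in front of the board's face, 4.7 mm above the start of the cleat's slope.
- heel (a point): Middle of the rear face of the tray's foot block: x 57, y 0, z 10.5 mm in the tray's frame, axes as the tray's. 0 mm from the board's face when home. The foot's top then lies 9 mm below the cleat's underside; without tipping by 20 to 30 degrees the foot strikes the cleat's front before the strip can pass over the cleat's tip (which needs 16 mm of lift).
- board: Upright white board 300 mm wide, 205 high, fixed to the bench (place and yaw vary), struts behind. Origin: middle of the lower edge of its front face, on the bench; the front face is the plane x = 0 and looks to its own -x; y along its width, z up. It carries the blue cleat, 260 mm wide (y -130 to 130), level. The tray's strip rests in the V between the cleat's slope and the board.
- cleat_nominal (a point): On the board's face, mid width, 145 mm up: where the cleat's slope NOMINALLY starts; really up to 15 mm higher or lower (bolted in slots, rigid under load). From there the slope rises outwards at 55 degrees to a tip 14.5 mm in front of the face and 20.7 mm higher (nose at 17.8 mm). Front face of the cleat 14 mm out, underside 36 mm below the slope's start. Axes as the board's.
- home_nominal (a point): Where the tray's origin would be when home if the cleat sat at its nominal height: 57 mm in front of the board's face, 79 mm up, mid width; really up to 15 mm higher or lower. The tray's yaw then equals the board's. Axes as the board's.
- bowl: White plastic bowl, 150 mm across, 60 mm high, origin at its underside. Bystander.
- cup: White ceramic cup, 76 mm across, 90 mm high, origin at its underside. Bystander.
- jar: Terracotta-coloured closed jar with white cap, 70 mm across, 85 mm high, origin at its underside. Bystander.
- spatula: Spatula with a wooden handle, lying flat on the bench, origin under its middle. Bystander.
Not all that is in view belongs to the job. Of the things that look like the tray, take the one that is farthest to the robot's right at the start.

How it is judged (in metres and radians):
On the way, in this order (a step that is already met when the one before it is completed fails the run):
1. the tray is lifted clear of the bench (height (world z) of tray above 0.04 m), for 0.1 s.
2. held tipped, the tray's strip is behind the cleat's tip (x of lip in the frame of board above -0.0145 m and angle between tray's own z axis and vertical above 0.15 rad and contact force between the fingers and tray above 0.5 N), for 0.1 s.
3. the upright tray bears on the cleat while still held (angle between tray's own z axis and vertical below 0.1 rad and x of each of heel, lip in the frame of board above -0.012 m and contact force between tray and board above 1 N and contact force between the fingers and tray above 0.5 N), for 0.1 s.
At the end, for the whole second after the job is handed in: The tray hangs released and at rest on the cleat: strip corner no more than 6.5 mm (3.3 when perfect) and foot no more than 4 mm off the board's face, strip corner 130 to 170 mm above the bench, within 40 mm of the board's middle, upright within 0.06 rad and square within 0.08 rad (x of lip in the frame of board above -0.0065 m and x of heel in the frame of board above -0.004 m and z of lip in the frame of board between 0.13 and 0.17 m and y of lip in the frame of board between -0.04 and 0.04 m and angle between tray's own z axis and vertical below 0.06 rad and angle between the x axis of tray and the x axis of board, either way round below 0.08 rad and linear speed of tray below 0.02 m/s and angular speed of tray below 0.2 rad/s); the robot touches nothing.
It fails at once if the tray is forced against the board and its cleat (their contact forces add up to over 50 N) (contact force between tray and board above 50 N).
It fails at once if more than 25 N between the robot and the board (contact force between any of the arm, the fingers and board above 25 N).
It fails at once if the tray falls or is dropped (moves faster than 0.2 m/s without being held) (contact force between the fingers and tray below 0.2 N and linear speed of tray above 0.2 m/s).
It fails at once if a bystander is moved more than 25 mm (distance of any of bowl, cup, jar, spatula from where it was at the start of the episode above 0.025 m).
It fails at once if the cup or jar is tipped (angle between any of cup, jar's own z axis and vertical above 0.3 rad).
It also fails if it takes over 56 s, if anything falls off the work surface, if the arm or the gripper's body presses on something with over 40 N, if the wrist force passes 120 N, or if a joint passes its speed limit or range.

### The arm

A 6-joint arm with a two-finger parallel gripper is mounted at the origin on the work surface. World frame = base frame: x ahead of the robot, y to its left, z up, the work surface at z = 0. Lengths are in m, angles in degrees, forces in N, time in s.
With the tool pointing down it reaches from about 0.3 to 0.825 m from the base axis. Payload 5.4 kg.
Tool frame: the origin (TCP) lies midway between the tips of the shut fingers; the grasp point (between the pads) lies 19 mm behind it (r.grasp_offset is the distance from the TCP to the grasp point, in m); z points along the fingers, y is the line along which they close (so a half turn about z gives the same grasp; the last joint's range is limited). The gripper opens to 92 mm and grips with 3 to 60 N. Pads are 20 mm wide; open, the fingers measure 128 mm over their backs; the gripper's body (75 mm by 189 mm) begins 69 mm behind the grasp point.
Start: joints at [64.739, 9.076, 91.501, -0, 79.423, -12.038], TCP at [0.132, 0.56, 0.215] pointing down, gripper open.
Joint ranges: [-166.64, 166.64], [-54.1, 131.32], [10.49, 154.53], [-73.88, 253.88], [9.74, 151.15], [-171.62, 171.62]. Speed limits (degrees/s): [147.25, 147.25, 180, 180, 180, 180].

### API

Orientations are given as a 3x3 rotation matrix whose columns are the frame's x, y, z axes.
In Python, from cell import observe, viewer, ticket, r gives the robot as it stands.
- The arm moves only by the tool drive_tool, never from a script. Its argument "rows" is a list of rows, each a list of 6 numbers: the shift along the world's x, y, z in fractions of the full range, 1 being 0.75 m, then the turn, a rotation vector about the world's x, y, z in parts of the range, where 1.0 means 2 rad. A call has 1 to 8 rows; each row is the pose to reach, as a shift and turn from the pose commanded when the call began; what a row does not reach only later rows make up. A row lasts 1/10 s, in which the tool goes at most 50 mm and 8.59 degrees, less where a joint would pass 70% of its speed; a pose out of reach is approached as far as the arm can. A call with a gripper value outside its range is refused whole. "jaw" is the opening, from 0 (shut) to 1 (fully open), set as the call begins (left out, the last holds). The fingers move at their own pace and stop on an object; "squeeze" is the grip in N (left out, the last holds). Time passes only in rows, so rows that repeat a pose let the fingers close. It gives the time, the measured TCP pose, the force, the opening and the grip force at its end, in the units of the state.
- observe(): the state, without advancing time (a new reading comes with each control period).
- viewer.read_camera(name): name is "side" or "top"; returns a dict with "frame" (480x640x3 uint8, red, green, blue), "fovy" (degrees; the focal length in pixels is half the picture's height over the tangent of half this angle, whatever the lens; pixels are square), "cx", "cy" (the principal point, pixels), "xyz" and "attitude" of the camera in the world. Camera axes: x right, y down, z forward; pixel columns grow to the right and rows downward; lengths in m; the calibration is good to about 2 mm. A picture is of the moment at which its call begins. There is no depth.
- ticket.sign_off(): hands the job in; it is judged then, once.
Trained networks look in a picture, given as the dict that the camera call returned (one of the last four; its "shot" number tells which), for a name from the list of things; names that differ only in an ending like _2 or _b are one class to them, and where a whole thing is asked for, a point or a joint stands for the part that bears it (a point fixed in the world has none). Each returns a list of dicts, best first, with "conf" (0 to 1); they miss things now and then, are a little off and sometimes report something else, mostly with a low value. They report only what shows in the picture. A call takes as long as a camera call. They do not tell look-alikes from the thing itself.
- viewer.find_in(picture, label): "bbox" ([centre column, centre row, width, height] in pixels, round what is visible of it).
- viewer.pinpoint(picture, label): "xy" ([column, row] in pixels: a listed point, or the origin of a listed thing).
The state is a dict: "time": time; "joints": joint angles; "qvel": joint speeds; "joint_efforts": joint torques, N m; "eef_pos": TCP position; "tcp_rot": TCP orientation; "contact_force": force on the tool from outside, world axes, zero at the start; "torque": the same for the moment, N m; "grip_width": opening from 0.0 (shut) to 1.0 (fully open); "grasp_force": force on a finger pad.
Only numpy, scipy, OpenCV 4.12 (cv2) and the standard library are available. Lean on these libraries where they do the work, as an engineer would, in place of code of your own. Each camera call takes 0.05 s, during which the arm holds its last target. There are 200 camera calls.

## Working session

There is one attempt and no reset: what is moved stays moved. The work goes in short steps, Python scripts to look and compute and a tool call to move; the robot and the scene stay as the last step left them, time stands still between calls to the robot, and variables do not carry over. Pictures are saved under pics/ and viewed, at most 10 in all, crops included, and the job is handed in when it is done.

Besides the shell and the picture viewer there is one more tool, called as name(argument=value, ...), one argument or row to a line, values as JSON. drive_tool: Moves the arm, as the interface text tells. Its arguments: {"type":"object","properties":{"rows":{"type":"array"},"jaw":{"type":"number"},"squeeze":{"type":"number"}},"required":["rows"]}

```bash
mkdir -p pics; cat > h.py <<'E'
import numpy as np,cv2
from cell import observe,viewer,ticket,r
def K(p):
    f=p["frame"].shape[0]/2/np.tan(np.radians(p["fovy"])/2); return f
def ray(p,uv):
    f=K(p); d=np.array([(uv[0]-p["cx"])/f,(uv[1]-p["cy"])/f,1]); d=np.array(p["attitude"])@d
    return np.array(p["xyz"]),d/np.linalg.norm(d)
def proj(p,X):
    c=np.array(p["attitude"]).T@(np.array(X)-np.array(p["xyz"])); return np.array([p["cx"]+K(p)*c[0]/c[2],p["cy"]+K(p)*c[1]/c[2]])
def tri(a,ua,b,ub):
    o1,d1=ray(a,ua);o2,d2=ray(b,ub)
    A=np.stack([d1,-d2],1);s=np.linalg.lstsq(A,o2-o1,rcond=None)[0]
    x1=o1+s[0]*d1;x2=o2+s[1]*d2; return (x1+x2)/2,np.linalg.norm(x1-x2)
def save(p,n): cv2.imwrite("pics/"+n,cv2.cvtColor(p["frame"],cv2.COLOR_RGB2BGR))
E
cat > a.py <<'E'
from h import *
P={}
for n in("side","top"):
    p=P[n]=viewer.read_camera(n);save(p,n+"0.png");print(n,p["fovy"],p["cx"],p["cy"],np.round(p["xyz"],3),np.round(p["attitude"],3).tolist(),[k for k in p])
    for l in("tray","board"): print(" bbox",l,[(np.round(q["bbox"]).tolist(),round(q["conf"],2)) for q in viewer.find_in(p,l)[:5]])
    for l in("tray","fin","lip","heel","board","cleat_nominal","home_nominal","bowl","cup","jar","spatula"): print(" pt",l,[(np.round(q["xy"],1).tolist(),round(q["conf"],2)) for q in viewer.pinpoint(p,l)[:4]])
import pickle;pickle.dump(P,open("p0.pkl","wb"))
print(observe())
E
python3 a.py
```

```text
side 56.14630967427429 314.2085511403659 240.61062020358202 [ 0.121 -0.43   0.738] [[0.744, -0.459, 0.485], [-0.668, -0.503, 0.549], [-0.008, -0.733, -0.681]] ['frame', 'fovy', 'cx', 'cy', 'xyz', 'attitude', 'shot']
 bbox tray [([181.0, 203.0, 62.0, 62.0], 0.88), ([304.0, 269.0, 59.0, 67.0], 0.84)]
 bbox board [([426.0, 375.0, 138.0, 209.0], 0.79)]
 pt tray [([304.2, 278.0], 0.97), ([252.4, 246.4], 0.68), ([188.2, 217.0], 0.61)]
 pt fin [([301.6, 250.3], 0.96), ([249.7, 217.1], 0.78), ([184.2, 192.5], 0.61)]
 pt lip [([307.8, 273.0], 0.79), ([232.2, 214.4], 0.74), ([165.6, 190.0], 0.56), ([393.0, 257.4], 0.39)]
 pt heel [([310.7, 292.1], 0.65), ([399.6, 403.8], 0.64), ([237.6, 233.1], 0.61), ([167.9, 207.6], 0.56)]
 pt board [([396.7, 403.1], 0.78)]
 pt cleat_nominal [([398.9, 404.6], 0.47), ([166.3, 281.4], 0.46), ([309.8, 273.2], 0.23)]
 pt home_nominal []
 pt bowl [([391.2, 258.3], 0.94), ([321.4, 352.7], 0.73)]
 pt cup [([289.7, 197.8], 0.78)]
 pt jar [([170.1, 280.1], 0.91)]
 pt spatula [([324.0, 352.1], 0.95)]
top 44.930046203433626 332.7586722338991 237.17521010442115 [0.399 0
[... 1080 characters left out ...]
    7.94241036e+01, -1.20384836e+01]), 'qvel': array([ 0.03729119,  0.00821751,  0.02115188, -0.04549054,  0.10819393,
        0.03347345]), 'joint_efforts': array([ 6.30668583e-04, -3.85572088e+01, -3.22358036e+01,  7.02572311e-02,
        3.07124772e-02, -4.69263966e-06]), 'eef_pos': array([0.13154598, 0.55974928, 0.21460795]), 'tcp_rot': array([[-9.73487506e-01,  2.28740191e-01, -1.36992483e-05],
       [ 2.28740190e-01,  9.73487506e-01,  3.70396973e-06],
       [ 1.41832938e-05,  4.72199586e-07, -1.00000000e+00]]), 'contact_force': array([-1.06467604,  0.31509817,  0.25398359]), 'torque': array([-0.01896431,  0.029401  ,  0.01847392]), 'grasp_force': 0.0, 'grip_width': 0.999326358824222}
```

View pics/side0.png

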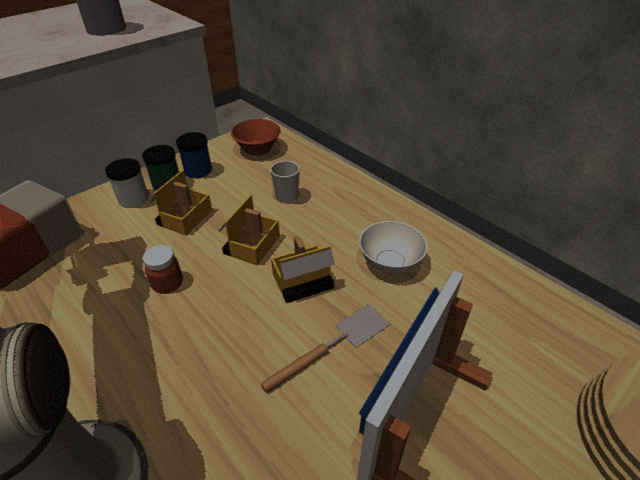

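View pics/top0.png

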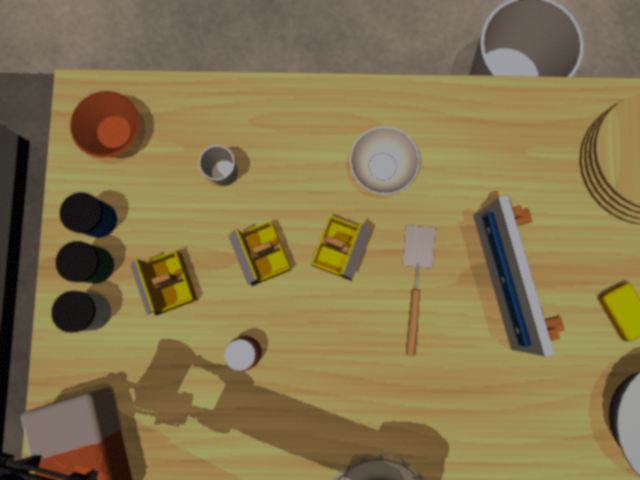

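The target is the tray at top (340,247) and side (304,269), with its back already facing the board. The board is at top (520,277), with its blue cleat from (487,213) to (525,345). Next I'll fit both poses.

```bash
cat > b.py <<'E'
from h import *
import pickle
P=pickle.load(open("p0.pkl","rb"));s,t=P["side"],P["top"]
for n,a,b in(("tray",(304.2,278),(334.4,248.5)),("fin",(301.6,250.3),(332.2,243.9)),("lip",(307.8,273),(363.2,248.7)),("heel",(310.7,292.1),(358.4,253.9)),("board",(396.7,403.1),(494.3,280.4))):
    print(n,*[np.round(x,4) for x in tri(s,a,t,b)])
# blue cleat outlines
for n,p,roi in(("side",s,(280,450,340,480)),("top",t,(200,360,470,545))):
    f=p["frame"].astype(int);m=((f[...,2]>f[...,0]+35)&(f[...,2]>f[...,1]+15)).astype(np.uint8)
    z=np.zeros_like(m);a,b,c,d=roi;z[a:b,c:d]=m[a:b,c:d]
    cs,_=cv2.findContours(z,cv2.RETR_EXTERNAL,cv2.CHAIN_APPROX_NONE);c=max(cs,key=cv2.contourArea)
    print(n,cv2.contourArea(c),cv2.approxPolyDP(c,2,True)[:,0].tolist())
A=cv2.resize(s["frame"][265:480,345:500],None,fx=2.7,fy=2.7,interpolation=cv2.INTER_CUBIC)
B=cv2.resize(t["frame"][190:360,465:570],None,fx=3.4,fy=3.4,interpolation=cv2.INTER_CUBIC)
h=max(A.shape[0],B.shape[0]);pad=lambda x:np.pad(x,((0,h-x.shape[0]),(0,0),(0,0)))
o=np.hstack([pad(A),pad(B)]);print(o.shape,A.shape)
save({"frame":o},"crop.png")
E
python3 b.py
```

```text
tray [ 0.5493  0.0981 -0.0067] 0.0108
fin [0.549  0.1027 0.0764] 0.0102
lip [0.531  0.045  0.0684] 0.0135
heel [0.5325 0.0487 0.0027] 0.0005
board [ 0.4767 -0.2423  0.0078] 0.0078
side 636.0 [[435, 288], [360, 411], [365, 413], [365, 417], [370, 408], [365, 410], [365, 413], [364, 406], [366, 405], [366, 408], [367, 403], [369, 406], [372, 405], [370, 403], [376, 398], [373, 396], [378, 394], [375, 389], [379, 387], [379, 392], [382, 387], [377, 386], [385, 382], [383, 375], [385, 374], [387, 379], [400, 357], [397, 355], [401, 354], [401, 350], [403, 352], [435, 297]]
top 740.0 [[488, 213], [498, 258], [523, 343], [527, 346], [528, 337], [493, 216]]
(580, 775, 3) (580, 418, 3)
```

View pics/crop.png

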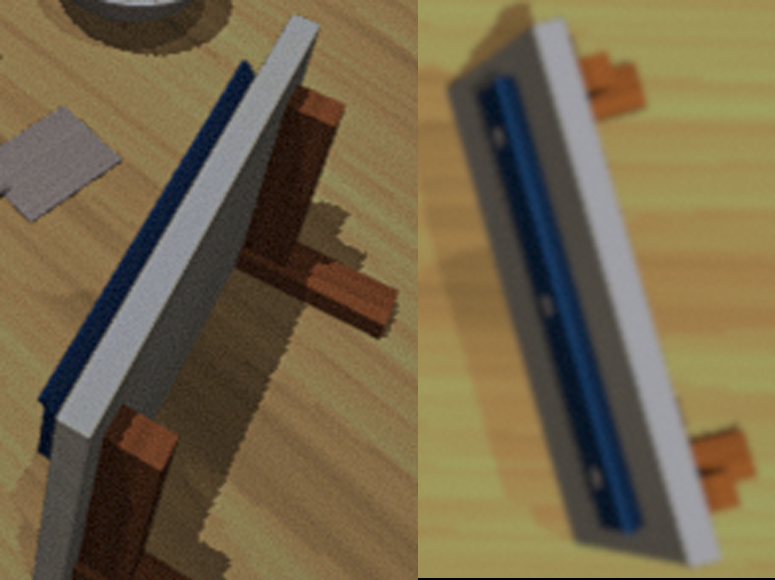

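```bash
cat > c.py <<'E'
from h import *
import pickle
from scipy.optimize import least_squares
P=pickle.load(open("p0.pkl","rb"));s,t=P["side"],P["top"]
A=lambda u,v:(345+u/2.7,265+v/2.7)
B=lambda u,v:(465+(u-418)/3.4,190+v/3.4)
for n,a,b in(("far top",A(302,15),B(532,25)),("near top",A(58,415),B(688,563))): print(n,*[np.round(x,4) for x in tri(s,a,t,b)])
def T(q,X): c,n=np.cos(q[2]),np.sin(q[2]); return np.array([q[0]+c*X[0]-n*X[1],q[1]+n*X[0]+c*X[1],X[2]])
# board x axis ~ -y world. y(board)=+ -> far (+x)
obs=[(s,A(302,15),(0,.15,.205)),(s,A(58,415),(0,-.15,.205)),(t,B(532,25),(0,.15,.205)),(t,B(688,563),(0,-.15,.205)),(t,B(450,88),(0,.15,0)),(t,B(576,540),(0,-.15,0))]
f=lambda q:np.concatenate([proj(p,T(q,X))-u for p,u,X in obs])
R=least_squares(f,[.48,-.24,-1.5]);qb=R.x;print("board",qb,np.degrees(qb[2]),np.round(R.fun,1))
cl=[(s,A(248,62),(-.0155,.13)),(s,A(40,400),(-.0155,-.13))]
for p,u,X in cl:
    for z in(.15,.1657,.18): print("cleat tip z",z,np.round(proj(p,T(qb,(*X,z)))-u,1))
TR={"tray":(0,0,0),"fin":(-.002,0,.085),"lip":(.0537,0,.0707),"heel":(.057,0,.0105)}
ob=[(s,(304.2,278),"tray"),(s,(301.6,250.3),"fin"),(s,(307.8,273),"lip"),(s,(310.7,292.1),"heel"),(t,(334.4,248.5),"tray"),(t,(332.2,243.9),"fin"),(t,(363.2,248.7),"lip"),(t,(358.4,253.9),"heel")]
g=lambda q:np.concatenate([proj(p,T(q,TR[k]))-u for p,u,k in ob])
R=least_squares(g,[.55,.1,-1.5],loss="soft_l1");qt=R.x;print("tray",qt,np.degrees(qt[2]),np.round(R.fun,1))
# overlay check, with known solid corners
def draw(p,name,x0,x1,y0,y1):
    im=p["frame"].copy()
    im=cv2.resize(im[y0:y1,x0:x1],None,fx=4,fy=4,interpolation=cv2.INTER_CUBIC)
    def L(a,b,c): 
        k=lambda X:tuple(int(v) for v in (proj(p,T(qt,X))-(x0,y0))*4+2); cv2.line(im,k(a),k(b),c,1)
    def ring(z,X0,X1,Y,c):
        C=[(X0,-Y,z),(X1,-Y,z),(X1,Y,z),(X0,Y,z)]
        for i in range(4):L(C[i],C[(i+1)%4],c)
    ring(0,-.035,.035,.055,(255,0,0));ring(.05,-.035,.035,.055,(0,255,0));ring(.108,-.02,.016,.006,(0,0,255));ring(.021,.035,.057,.055,(255,0,255))
    ring(.106,.031,.035,.055,(0,255,255)); return im
a=draw(s,"s",255,350,225,310);b=draw(t,"t",295,385,200,285)
save({"frame":np.hstack([a,b])},"ov.png")
pickle.dump((qb,qt),open("q.pkl","wb"))
E
python3 c.py
```

```text
far top [ 0.624  -0.205   0.2025] 0.0066
near top [ 0.3352 -0.2789  0.2037] 0.0021
board [ 0.47931747 -0.2424251  -1.31944746] -75.5987708562116 [-1.5 -0.9 -0.9  0.8  1.8 -1.8  1.1  0.3 -0.5 -1.4 -0.5  0.4]
cleat tip z 0.15 [-1.3  7.6]
cleat tip z 0.1657 [0.4 1.5]
cleat tip z 0.18 [ 1.9 -4.2]
cleat tip z 0.15 [-0.  7.]
cleat tip z 0.1657 [0.7 1.5]
cleat tip z 0.18 [ 1.4 -3.6]
tray [ 0.54466151  0.09856795 -1.84346352] -105.62267914012173 [-4.2 -0.7 -3.2 -1.1  2.3 -1.8  0.5 -0.3  1.1 -0.3  2.5 -0.7 -2.7  3.
  2.4  1.2]
```

View pics/ov.png

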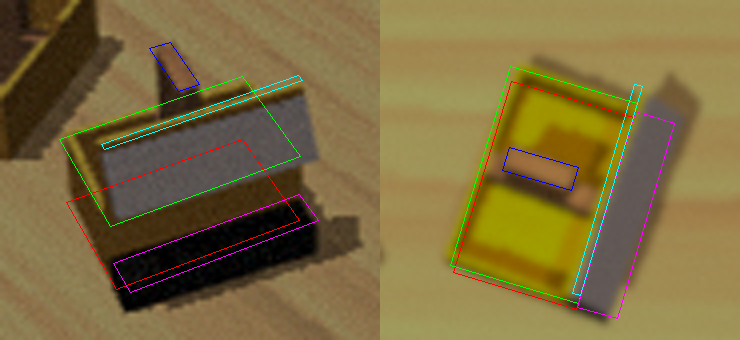

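The board fit has residuals under 2 px and a top height near 0.204, against 0.205 expected. The tray model overlays well in both views. Visually the cleat tip is about 0.169 m up, so I expect the slope to start near 0.148. Now I'll plan the grasp.

```bash
cat > plan.py <<'E'
from h import *
import pickle
from scipy.spatial.transform import Rotation as Ro
qb,qt=pickle.load(open("q.pkl","rb"))
Rz=lambda a:Ro.from_euler("z",a).as_matrix()
Ry=lambda a:Ro.from_euler("y",a).as_matrix()
# gripper in tray frame: lean 25deg; y tool = +tray y, z=(s,0,-c)
z=np.array([np.sin(np.radians(25)),0,-np.cos(np.radians(25))]);y=np.array([0,1.,0]);G=np.stack([np.cross(y,z),y,z],1)
FIN=np.array([-.002,0,.085])
LIP=np.array([.0537,0,.0707]);HEEL=np.array([.057,0,.0105])
def tcp_from_tray(Rt,o): # nominal grasp
    R=Rt@G; return o+Rt@FIN+R[:,2]*r.grasp_offset,R
def delta(p,R):
    s=observe();rv=Ro.from_matrix(R@np.array(s["tcp_rot"]).T).as_rotvec()
    return np.round(np.r_[p-s["eef_pos"],rv],4).tolist()
E
python3 - <<'E'
from plan import *
p,R=tcp_from_tray(Rz(qt[2]),np.array([qt[0],qt[1],0]))
print(r.grasp_offset,p,delta(p-R[:,2]*.1,R),"advance",R[:,2]*.1)
E
```

```text
0.0187 [0.54307184 0.09288306 0.06805204] [0.4229, -0.4262, -0.0559, -0.4191, -0.2476, -1.5846] advance [-0.01138115 -0.04070051 -0.09063078]
```

The manual's scale: shifts go in shares of 0.75 m and turns go in shares of 2 rad. Converting my numbers, -0.425 m / 0.75 = -0.5667, 0.42 m / 0.75 = 0.56, -1.585 rad / 2 = -0.7925.

drive_tool(
  rows=[
    [0.56, -0.5667, 0, -0.2095, -0.124, -0.7925],
    [0.56, -0.5667, 0, -0.2095, -0.124, -0.7925],
    [0.56, -0.5667, 0, -0.2095, -0.124, -0.7925],
    [0.56, -0.5667, 0, -0.2095, -0.124, -0.7925],
    [0.56, -0.5667, 0, -0.2095, -0.124, -0.7925],
    [0.56, -0.5667, 0, -0.2095, -0.124, -0.7925],
    [0.56, -0.5667, 0, -0.2095, -0.124, -0.7925],
    [0.56, -0.5667, 0, -0.2095, -0.124, -0.7925],
  ],
  jaw=1,
)

```text
time: 2.2
eef_pos: [0.4138, 0.2738, 0.2149]
tcp_rot: [[-0.177, 0.984, -0.015], [0.931, 0.163, -0.328], [-0.32, -0.072, -0.945]]
contact_force: [0.8, 0.4, 0.0]
grip_width: 1.002
grasp_force: 0.0
```

```bash
python3 - <<'E'
from plan import *
p,R=tcp_from_tray(Rz(qt[2]),np.array([qt[0],qt[1],0]))
print(delta(p-R[:,2]*.1,R),observe()["joints"])
E
```

```text
[0.1406, -0.1402, -0.0562, -0.1145, -0.0666, -0.432] [ 29.91896032   8.36778569  94.30874137 -16.05404419  87.98500733
  21.91803378]
```

To row units: -0.14 m / 0.75 = -0.1867, -0.056 m / 0.75 = -0.0747, -0.432 rad / 2 = -0.216.

drive_tool(
  rows=[
    [0.1867, -0.1867, -0.0747, -0.0573, -0.0335, -0.216],
    [0.1867, -0.1867, -0.0747, -0.0573, -0.0335, -0.216],
    [0.1867, -0.1867, -0.0747, -0.0573, -0.0335, -0.216],
    [0.1867, -0.1867, -0.0747, -0.0573, -0.0335, -0.216],
    [0.1867, -0.1867, -0.0747, -0.0573, -0.0335, -0.216],
    [0.1867, -0.1867, -0.0747, -0.0573, -0.0335, -0.216],
    [0.1867, -0.1867, -0.0747, -0.0573, -0.0335, -0.216],
  ],
)

```text
time: 2.9
eef_pos: [0.5522, 0.1362, 0.159]
tcp_rot: [[0.238, 0.965, -0.112], [0.875, -0.263, -0.406], [-0.421, -0.002, -0.907]]
contact_force: [0.3, -0.2, 0.2]
grip_width: 0.994
grasp_force: 0.0
```

```bash
python3 - <<'E'
from plan import *
p,R=tcp_from_tray(Rz(qt[2]),np.array([qt[0],qt[1],0]))
print(delta(p-R[:,2]*.1,R),delta(p,R),observe()["contact_force"])
a=viewer.read_camera("top");b=viewer.read_camera("side")
o=lambda p,x0,x1,y0,y1:cv2.resize(p["frame"][y0:y1,x0:x1],None,fx=2.6,fy=2.6)
save({"frame":np.hstack([o(a,270,420,150,330),o(b,240,390,120,300)])},"pre.png")
E
```

```text
[0.0022, -0.0026, -0.0003, -0.0018, -0.0011, -0.0063] [-0.0091, -0.0433, -0.091, -0.0018, -0.0011, -0.0063] [ 0.34856298 -0.16966056  0.23401158]
```

View pics/pre.png

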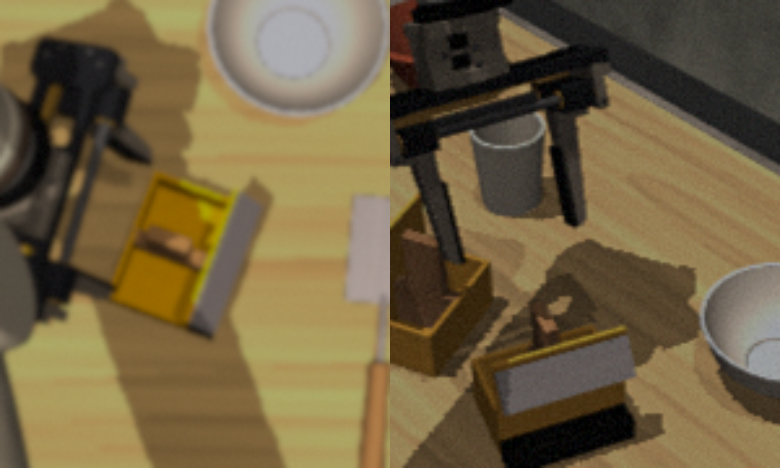

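The fingers straddle the fin evenly in top (tray at crop (180,255)), and the way down is free.

To row units: -0.091 m / 0.75 = -0.1213, -0.009 m / 0.75 = -0.012, -0.006 rad / 2 = -0.003.

drive_tool(
  rows=[
    [-0.004, -0.0173, -0.036, -0.001, -0.0005, -0.003],
    [-0.008, -0.0347, -0.0733, -0.001, -0.0005, -0.003],
    [-0.0107, -0.048, -0.1027, -0.001, -0.0005, -0.003],
    [-0.012, -0.056, -0.1213, -0.001, -0.0005, -0.003],
    [-0.012, -0.056, -0.1213, -0.001, -0.0005, -0.003],
    [-0.012, -0.056, -0.1213, -0.001, -0.0005, -0.003],
  ],
)

```text
time: 3.6
eef_pos: [0.5443, 0.094, 0.0686]
tcp_rot: [[0.244, 0.963, -0.113], [0.873, -0.269, -0.408], [-0.423, 0.001, -0.906]]
contact_force: [0.1, 0.2, -0.1]
grip_width: 0.998
grasp_force: 0.0
```

drive_tool(
  rows=[
    [0, 0, 0, 0, 0, 0],
    [0, 0, 0, 0, 0, 0],
    [0, 0, 0, 0, 0, 0],
    [0, 0, 0, 0, 0, 0],
    [0, 0, 0, 0, 0, 0],
    [0, 0, 0, 0, 0, 0],
    [0, 0, 0, 0, 0, 0],
    [0, 0, 0, 0, 0, 0],
  ],
  jaw=0,
  squeeze=45,
)

```text
time: 4.4
eef_pos: [0.5437, 0.0932, 0.0675]
tcp_rot: [[0.244, 0.963, -0.114], [0.872, -0.27, -0.408], [-0.423, -0.0, -0.906]]
contact_force: [-1.2, 0.1, -0.3]
grip_width: 0.326
grasp_force: 0.0
```

```bash
python3 - <<'E'
from plan import *
s=observe();print(s["eef_pos"],s["contact_force"],s["torque"],s["grip_width"]*92,s["grasp_force"],s["joints"])
p,R=tcp_from_tray(Rz(qt[2]),np.array([qt[0],qt[1],0]));print(delta(p,R))
E
```

```text
[0.5436727  0.09321123 0.06754806] [-1.16029455  0.10734573 -0.2805235 ] [ 0.1149723  -0.01769426  0.02885325] 29.99930610200984 0.0 [ 10.0399355   26.68329256  90.98510791 -23.26130823  75.04684654
  34.29755827]
[-0.0006, -0.0003, 0.0005, 0.0009, -0.0003, 0.0005]
```

Still closing; I'll wait, then lift straight up.

drive_tool(
  rows=[
    [0, 0, 0, 0, 0, 0],
    [0, 0, 0, 0, 0, 0],
    [0, 0, 0, 0, 0, 0],
    [0, 0, 0, 0, 0, 0],
    [0, 0, 0, 0, 0, 0],
    [0, 0, 0, 0, 0, 0],
  ],
)

```text
time: 5.0
eef_pos: [0.5439, 0.0934, 0.0677]
tcp_rot: [[0.245, 0.963, -0.114], [0.872, -0.27, -0.407], [-0.423, 0.0, -0.906]]
contact_force: [0.4, 1.2, 1.0]
grip_width: 0.128
grasp_force: 45.0
```

To row units: 0.1 m / 0.75 = 0.1333, 0.095 m / 0.75 = 0.1267.

drive_tool(
  rows=[
    [0, 0, 0.0067, 0, 0, 0],
    [0, 0, 0.02, 0, 0, 0],
    [0, 0, 0.04, 0, 0, 0],
    [0, 0, 0.0667, 0, 0, 0],
    [0, 0, 0.1, 0, 0, 0],
    [0, 0, 0.1267, 0, 0, 0],
    [0, 0, 0.1333, 0, 0, 0],
    [0, 0, 0.1333, 0, 0, 0],
  ],
)

```text
time: 5.8
eef_pos: [0.5442, 0.0934, 0.1687]
tcp_rot: [[0.245, 0.963, -0.112], [0.873, -0.27, -0.407], [-0.422, 0.002, -0.906]]
contact_force: [-1.0, 0.2, -7.4]
grip_width: 0.131
grasp_force: 45.0
```

To row units: 0.08 m / 0.75 = 0.1067, 0.06 m / 0.75 = 0.08.

drive_tool(
  rows=[
    [0, 0, 0.04, 0, 0, 0],
    [0, 0, 0.08, 0, 0, 0],
    [0, 0, 0.1067, 0, 0, 0],
    [0, 0, 0.1067, 0, 0, 0],
    [0, 0, 0.1067, 0, 0, 0],
  ],
)

```text
time: 6.3
eef_pos: [0.543, 0.0933, 0.2458]
tcp_rot: [[0.243, 0.963, -0.116], [0.872, -0.27, -0.407], [-0.424, -0.002, -0.906]]
contact_force: [-0.5, 0.2, -6.2]
grip_width: 0.13
grasp_force: 45.0
```

Lifted; the tray weighs about 6.3 N. Next, a tipped standoff in front of the board.

```bash
cat >> plan.py <<'E'
Rb=Rz(qb[2]);ob=np.array([qb[0],qb[1],0])
def goal(th,lx,lz,ly=0.): # tool pose for tip th (deg), lip at board (lx,ly,lz)
    Rt=Rb@Ry(np.radians(th)); return tcp_from_tray(Rt,ob+Rb@np.array([lx,ly,lz])-Rt@LIP)
def where():
    s=observe();Rt=np.array(s["tcp_rot"])@G.T;o=s["eef_pos"]-np.array(s["tcp_rot"])[:,2]*r.grasp_offset-Rt@FIN
    b=lambda X:np.round((Rb.T@(o+Rt@X-ob))*1e3,1)
    print("t",round(s["time"],1),"lip",b(LIP),"heel",b(HEEL),"tip",np.round(np.degrees(np.arcsin((Rb.T@Rt)[0,2])),2),"yaw,roll",np.round(np.degrees([(Rb.T@Rt)[1,0],(Rb.T@Rt)[1,2]]),2),"F(board axes)",np.round(Rb.T@s["contact_force"],2),"tq",np.round(Rb.T@s["torque"],2),"grip",s["grasp_force"])
E
python3 - <<'E'
from plan import *
where();p,R=goal(25,-.06,.205);print(p,R[:,2],delta(p,R),"bx",Rb[:,0],"by",Rb[:,1])
E
```

```text
t 6.3 lip [-267.9  121.3  248.5] heel [-265.1  119.5  188.3] tip 0.01 yaw,roll [-28.7    0.15] F(board axes) [-0.32 -0.42 -6.17] tq [ 0.25  0.59 -0.02] grip 44.98653173446655
[ 0.45334265 -0.14126886  0.22280004] [ 1.66346177e-17 -1.68793333e-17 -1.00000000e+00] [-0.0897, -0.2346, -0.023, 0.4425, -0.0071, 0.5156] bx [ 0.24871067 -0.96857783 -0.        ] by [0.96857783 0.24871067 0.        ]
```

To row units: -0.2346 m / 0.75 = -0.3128, -0.0897 m / 0.75 = -0.1196, 0.5156 rad / 2 = 0.2578.

drive_tool(
  rows=[
    [-0.02, -0.0533, 0, 0.0275, -0.0005, 0.032],
    [-0.04, -0.1067, 0, 0.055, -0.001, 0.0645],
    [-0.06, -0.16, 0, 0.1105, -0.0018, 0.129],
    [-0.08, -0.2133, -0.0133, 0.166, -0.0025, 0.1935],
    [-0.1, -0.2667, -0.02, 0.2213, -0.0035, 0.2578],
    [-0.1173, -0.3067, -0.028, 0.2213, -0.0035, 0.2578],
    [-0.1196, -0.3128, -0.0307, 0.2213, -0.0035, 0.2578],
    [-0.1196, -0.3128, -0.0307, 0.2213, -0.0035, 0.2578],
  ],
)

```text
time: 7.1
eef_pos: [0.4508, -0.1437, 0.2212]
tcp_rot: [[-0.243, 0.97, -0.005], [0.97, 0.243, 0.003], [0.004, -0.004, -1.0]]
contact_force: [0.0, 1.3, -6.2]
grip_width: 0.128
grasp_force: 45.0
```

drive_tool(
  rows=[
    [0, 0, 0, 0, 0, 0],
    [0, 0, 0, 0, 0, 0],
    [0, 0, 0, 0, 0, 0],
  ],
)

```text
time: 7.4
eef_pos: [0.4541, -0.1402, 0.2241]
tcp_rot: [[-0.25, 0.968, 0.001], [0.968, 0.25, 0.001], [0.001, 0.001, -1.0]]
contact_force: [0.2, -0.1, -5.7]
grip_width: 0.132
grasp_force: 45.0
```

```bash
python3 - <<'E'
from plan import *
where();p,R=goal(25,-.06,.205);print(delta(p,R));
a=viewer.read_camera("top");b=viewer.read_camera("side");import pickle;pickle.dump((a,b),open("p1.pkl","wb"))
print(observe()["joints"])
for q in(a,b):
    for n,X in(("lip",LIP),("heel",HEEL),("fin",FIN)):
        s=observe();Rt=np.array(s["tcp_rot"])@G.T;o=s["eef_pos"]-np.array(s["tcp_rot"])[:,2]*r.grasp_offset-Rt@FIN
        u=proj(q,o+Rt@X);print(n,u.round(1),[(np.round(k["xy"]-u,1).tolist(),round(k["conf"],2)) for k in viewer.pinpoint(q,n)[:4] if np.linalg.norm(k["xy"]-u)<25])
o=lambda p,x0,x1,y0,y1:cv2.resize(p["frame"][y0:y1,x0:x1],None,fx=2.2,fy=2.2)
save({"frame":np.hstack([o(a,400,580,150,370),o(b,310,490,200,420)])},"st.png")
E
```

```text
t 7.4 lip [-60.9   1.1 206.3] heel [-83.4   1.1 150.3] tip 25.06 yaw,roll [ 0.08 -0.03] F(board axes) [ 0.11  0.2  -5.74] tq [-0.01 -0.07 -0.02] grip 44.99827444553375
[-0.0007, -0.0011, -0.0013, -0.0012, 0.0008, -0.001]
[-3.18486202e+01 -6.53640593e+00  1.06250812e+02  8.95933049e-02
  8.02357268e+01 -4.63154901e+01]
lip [490.4 281.3] []
heel [471.4 285.6] [([-1.5, -0.7], 0.73)]
fin [471.7 286. ] [([-3.0, -0.8], 0.64)]
lip [379.6 314.1] [([-1.3, 2.5], 0.67)]
heel [363.7 329.8] [([-1.6, 0.6], 0.88)]
fin [354.7 285.3] [([2.6, 1.9], 0.61)]
```

View pics/st.png

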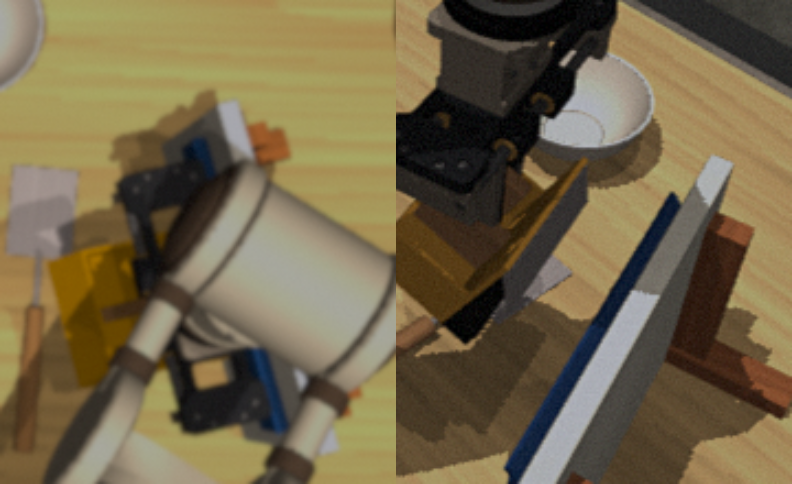

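The tray is held squarely at the tipped standoff. In the side view its strip end is at about (380,314), and the network points agree with my model to within 3 px. Next I'll move near the board and then feel for it.

```bash
python3 - <<'E'
from plan import *
p,R=goal(28,-.022,.192);print(delta(p,R))
E
```

```text
[0.0089, -0.0378, -0.0126, 0.0499, 0.0149, 0.0006]
```

To row units: -0.0378 m / 0.75 = -0.0504, -0.0126 m / 0.75 = -0.0168, 0.05 rad / 2 = 0.025.

drive_tool(
  rows=[
    [0.0027, -0.0133, -0.004, 0.01, 0.0025, 0],
    [0.0067, -0.0267, -0.0107, 0.025, 0.007, 0],
    [0.0093, -0.04, -0.0168, 0.025, 0.007, 0],
    [0.012, -0.0504, -0.0168, 0.025, 0.007, 0],
    [0.012, -0.0504, -0.0168, 0.025, 0.007, 0],
    [0.012, -0.0504, -0.0168, 0.025, 0.007, 0],
    [0.012, -0.0504, -0.0168, 0.025, 0.007, 0],
  ],
)

```text
time: 8.5
eef_pos: [0.463, -0.1788, 0.2122]
tcp_rot: [[-0.248, 0.969, -0.012], [0.967, 0.248, 0.051], [0.052, 0.001, -0.999]]
contact_force: [0.0, -0.2, -6.8]
grip_width: 0.13
grasp_force: 45.0
```

To row units: -0.0097 m / 0.75 = -0.0129, -0.0048 m / 0.75 = -0.0064.

drive_tool(
  rows=[
    [0.0016, -0.0064, 0, 0, 0, 0],
    [0.0033, -0.0129, 0, 0, 0, 0],
    [0.0033, -0.0129, 0, 0, 0, 0],
    [0.0033, -0.0129, 0, 0, 0, 0],
  ],
)

```text
time: 8.9
eef_pos: [0.4655, -0.1889, 0.212]
tcp_rot: [[-0.247, 0.969, -0.012], [0.968, 0.248, 0.051], [0.052, 0.001, -0.999]]
contact_force: [0.7, -0.9, -5.4]
grip_width: 0.129
grasp_force: 45.0
```

```bash
python3 -c "
from plan import *
where();print(viewer.__class__)"
```

```text
t 8.9 lip [-1.180e+01 -1.000e-01  1.919e+02] heel [-37.1  -0.  137.2] tip 28.01 yaw,roll [-0.04 -0.07] F(board axes) [ 1.06  0.44 -5.36] tq [-0.09 -0.23 -0.04] grip 44.99812066555023
<class 'host.Viewer'>
```

drive_tool(
  rows=[
    [0.0007, -0.0027, 0, 0, 0, 0],
    [0.0013, -0.0053, 0, 0, 0, 0],
    [0.0013, -0.0053, 0, 0, 0, 0],
    [0.0013, -0.0053, 0, 0, 0, 0],
  ],
)

```text
time: 9.3
eef_pos: [0.4665, -0.1929, 0.212]
tcp_rot: [[-0.247, 0.969, -0.012], [0.968, 0.248, 0.051], [0.052, 0.001, -0.999]]
contact_force: [0.2, 0.8, -6.7]
grip_width: 0.131
grasp_force: 45.0
```

To row units: -0.002 m / 0.75 = -0.0027, 0.0005 m / 0.75 = 0.0007.

drive_tool(
  rows=[
    [0.0007, -0.0027, 0, 0, 0, 0],
    [0.0007, -0.0027, 0, 0, 0, 0],
    [0.0007, -0.0027, 0, 0, 0, 0],
  ],
)

```text
time: 9.6
eef_pos: [0.467, -0.1949, 0.212]
tcp_rot: [[-0.247, 0.969, -0.012], [0.968, 0.248, 0.051], [0.052, 0.001, -0.999]]
contact_force: [0.3, 0.3, -6.2]
grip_width: 0.126
grasp_force: 45.0
```

To row units: -0.001 m / 0.75 = -0.0013, 0.00025 m / 0.75 = 0.0003.

drive_tool(
  rows=[
    [0.0003, -0.0013, 0, 0, 0, 0],
    [0.0003, -0.0013, 0, 0, 0, 0],
    [0.0003, -0.0013, 0, 0, 0, 0],
  ],
)

```text
time: 9.9
eef_pos: [0.4671, -0.1955, 0.212]
tcp_rot: [[-0.248, 0.969, -0.013], [0.967, 0.248, 0.052], [0.053, 0.001, -0.999]]
contact_force: [-1.5, 2.0, -5.5]
grip_width: 0.127
grasp_force: 45.0
```

To row units: -0.001 m / 0.75 = -0.0013, 0.00025 m / 0.75 = 0.0003.

drive_tool(
  rows=[
    [0.0003, -0.0013, 0, 0, 0, 0],
    [0.0003, -0.0013, 0, 0, 0, 0],
    [0.0003, -0.0013, 0, 0, 0, 0],
  ],
)

```text
time: 10.2
eef_pos: [0.4671, -0.1957, 0.212]
tcp_rot: [[-0.248, 0.969, -0.013], [0.967, 0.248, 0.053], [0.055, 0.0, -0.998]]
contact_force: [-2.3, 5.0, -3.5]
grip_width: 0.131
grasp_force: 45.0
```

To row units: -0.001 m / 0.75 = -0.0013, 0.00025 m / 0.75 = 0.0003.

drive_tool(
  rows=[
    [0.0003, -0.0013, 0, 0, 0, 0],
    [0.0003, -0.0013, 0, 0, 0, 0],
    [0.0003, -0.0013, 0, 0, 0, 0],
  ],
)

```text
time: 10.5
eef_pos: [0.4671, -0.1959, 0.2121]
tcp_rot: [[-0.249, 0.969, -0.014], [0.967, 0.249, 0.055], [0.057, -0.0, -0.998]]
contact_force: [-3.3, 8.0, -1.2]
grip_width: 0.12
grasp_force: 45.0
```

```bash
python3 -c "
from plan import *
where()"
```

```text
t 10.5 lip [ -4.7  -0.2 191.8] heel [-30.3  -0.2 137.2] tip 28.25 yaw,roll [0.01 0.01] F(board axes) [-8.58 -1.19 -1.16] tq [-0.24  1.36  0.31] grip 45.01139581203461
```

To row units: 0.005 m / 0.75 = 0.0067, 0.003 m / 0.75 = 0.004.

drive_tool(
  rows=[
    [-0.001, 0.004, 0, 0, 0, 0],
    [-0.0017, 0.0067, 0, 0, 0, 0],
    [-0.0017, 0.0067, 0, 0, 0, 0],
    [-0.0017, 0.0067, 0, 0, 0, 0],
  ],
)

```text
time: 10.9
eef_pos: [0.4666, -0.1932, 0.2121]
tcp_rot: [[-0.247, 0.969, -0.012], [0.968, 0.248, 0.05], [0.052, 0.001, -0.999]]
contact_force: [0.0, 0.7, -5.6]
grip_width: 0.129
grasp_force: 45.0
```

```bash
python3 -c "
from plan import *
where()"
```

```text
t 10.9 lip [-7.40e+00 -1.00e-01  1.92e+02] heel [-32.7  -0.  137.3] tip 27.95 yaw,roll [-0.03 -0.08] F(board axes) [-0.64  0.2  -5.63] tq [-0.12 -0.22 -0.03] grip 44.998199343681335
```

Board face felt at a model lip x of about -4.7 against -4.0 expected, so the model is good to within 1 mm. Backed off 3 mm, I now lower the tray by feel.

To row units: -0.019 m / 0.75 = -0.0253, -0.015 m / 0.75 = -0.02.

drive_tool(
  rows=[
    [0, 0, -0.0067, 0, 0, 0],
    [0, 0, -0.0133, 0, 0, 0],
    [0, 0, -0.02, 0, 0, 0],
    [0, 0, -0.0253, 0, 0, 0],
    [0, 0, -0.0253, 0, 0, 0],
    [0, 0, -0.0253, 0, 0, 0],
  ],
)

```text
time: 11.5
eef_pos: [0.4665, -0.1929, 0.1929]
tcp_rot: [[-0.247, 0.969, -0.012], [0.967, 0.248, 0.051], [0.052, 0.001, -0.999]]
contact_force: [0.1, -0.4, -6.2]
grip_width: 0.129
grasp_force: 45.0
```

To row units: -0.004 m / 0.75 = -0.0053, -0.002 m / 0.75 = -0.0027.

drive_tool(
  rows=[
    [0, 0, -0.0027, 0, 0, 0],
    [0, 0, -0.0053, 0, 0, 0],
    [0, 0, -0.0053, 0, 0, 0],
    [0, 0, -0.0053, 0, 0, 0],
  ],
)

```text
time: 11.9
eef_pos: [0.4665, -0.1929, 0.189]
tcp_rot: [[-0.247, 0.969, -0.012], [0.967, 0.248, 0.051], [0.052, 0.001, -0.999]]
contact_force: [-1.1, -0.1, -5.4]
grip_width: 0.124
grasp_force: 45.0
```

To row units: -0.004 m / 0.75 = -0.0053, -0.002 m / 0.75 = -0.0027.

drive_tool(
  rows=[
    [0, 0, -0.0027, 0, 0, 0],
    [0, 0, -0.0053, 0, 0, 0],
    [0, 0, -0.0053, 0, 0, 0],
    [0, 0, -0.0053, 0, 0, 0],
  ],
)

```text
time: 12.3
eef_pos: [0.4665, -0.1928, 0.1849]
tcp_rot: [[-0.247, 0.969, -0.012], [0.967, 0.248, 0.051], [0.052, 0.001, -0.999]]
contact_force: [-0.4, 0.8, -5.8]
grip_width: 0.128
grasp_force: 45.0
```

To row units: -0.002 m / 0.75 = -0.0027, -0.001 m / 0.75 = -0.0013.

drive_tool(
  rows=[
    [0, 0, -0.0013, 0, 0, 0],
    [0, 0, -0.0027, 0, 0, 0],
    [0, 0, -0.0027, 0, 0, 0],
  ],
)

```text
time: 12.6
eef_pos: [0.4664, -0.1928, 0.1828]
tcp_rot: [[-0.247, 0.969, -0.012], [0.967, 0.248, 0.051], [0.053, 0.001, -0.999]]
contact_force: [0.3, -0.4, -5.7]
grip_width: 0.13
grasp_force: 45.0
```

To row units: -0.002 m / 0.75 = -0.0027, -0.001 m / 0.75 = -0.0013.

drive_tool(
  rows=[
    [0, 0, -0.0013, 0, 0, 0],
    [0, 0, -0.0027, 0, 0, 0],
    [0, 0, -0.0027, 0, 0, 0],
  ],
)

```text
time: 12.9
eef_pos: [0.4666, -0.193, 0.181]
tcp_rot: [[-0.248, 0.969, -0.012], [0.967, 0.248, 0.051], [0.052, 0.001, -0.999]]
contact_force: [1.0, -1.5, -6.0]
grip_width: 0.125
grasp_force: 45.0
```

To row units: -0.002 m / 0.75 = -0.0027, -0.001 m / 0.75 = -0.0013.

drive_tool(
  rows=[
    [0, 0, -0.0013, 0, 0, 0],
    [0, 0, -0.0027, 0, 0, 0],
    [0, 0, -0.0027, 0, 0, 0],
  ],
)

```text
time: 13.2
eef_pos: [0.4669, -0.1936, 0.1796]
tcp_rot: [[-0.248, 0.969, -0.011], [0.968, 0.248, 0.049], [0.05, 0.001, -0.999]]
contact_force: [0.7, -2.5, -3.1]
grip_width: 0.124
grasp_force: 45.0
```

To row units: -0.002 m / 0.75 = -0.0027, -0.001 m / 0.75 = -0.0013.

drive_tool(
  rows=[
    [0, 0, -0.0013, 0, 0, 0],
    [0, 0, -0.0027, 0, 0, 0],
    [0, 0, -0.0027, 0, 0, 0],
  ],
)

```text
time: 13.5
eef_pos: [0.4673, -0.1941, 0.1781]
tcp_rot: [[-0.248, 0.969, -0.01], [0.968, 0.248, 0.048], [0.049, 0.002, -0.999]]
contact_force: [0.6, -5.3, 0.9]
grip_width: 0.128
grasp_force: 45.0
```

Contact came at a model lip z of about 0.1604, so the slope starts at about 0.1508, which matches the vision estimate of 0.149. I'll unload, then plan the swing about the lip.

To row units: 0.005 m / 0.75 = 0.0067, 0.003 m / 0.75 = 0.004.

drive_tool(
  rows=[
    [0, 0, 0.004, 0, 0, 0],
    [0, 0, 0.0067, 0, 0, 0],
    [0, 0, 0.0067, 0, 0, 0],
    [0, 0, 0.0067, 0, 0, 0],
  ],
)

```text
time: 13.9
eef_pos: [0.4662, -0.1924, 0.1816]
tcp_rot: [[-0.247, 0.969, -0.013], [0.967, 0.248, 0.052], [0.053, 0.0, -0.999]]
contact_force: [0.7, -2.6, -5.4]
grip_width: 0.129
grasp_force: 45.0
```

```bash
python3 - <<'E'
from plan import *
where()
for th,x,z in((28,-.0058,.1605),(24,-.0058,.1602),(20,-.0058,.160),(16,-.0058,.160),(12,-.0058,.160),(8,-.0058,.160),(4,-.0058,.160),(0,-.0058,.160)):
    p,R=goal(th,x,z);print(th,delta(p,R))
E
```

```text
t 13.9 lip [ -8.2  -0.3 161.4] heel [-33.6  -0.2 106.7] tip 28.06 yaw,roll [-0.04 -0.05] F(board axes) [ 2.66  0.08 -5.4 ] tq [-0.09 -0.75  0.11] grip 45.00059187412262
28 [0.0008, -0.0023, -0.001, -0.0012, 0.0001, 0.001]
24 [0.0005, -0.001, -0.0043, -0.0688, -0.0172, 0.001]
20 [0.0002, 0.0, -0.0077, -0.1364, -0.0346, 0.001]
16 [0.0, 0.0008, -0.0109, -0.2041, -0.0519, 0.0009]
12 [-0.0001, 0.0015, -0.0142, -0.2717, -0.0692, 0.0009]
8 [-0.0002, 0.0018, -0.0175, -0.3393, -0.0866, 0.0009]
4 [-0.0003, 0.002, -0.0209, -0.407, -0.1039, 0.0009]
0 [-0.0003, 0.0019, -0.0242, -0.4746, -0.1212, 0.0009]
```

To row units: 0.001 m / 0.75 = 0.0013.

drive_tool(
  rows=[
    [0, 0, 0.0013, 0, 0, 0],
    [0, 0, 0.0013, 0, 0, 0],
    [0, 0, 0.0013, 0, 0, 0],
  ],
)

```text
time: 14.2
eef_pos: [0.4661, -0.1922, 0.1825]
tcp_rot: [[-0.247, 0.969, -0.013], [0.967, 0.248, 0.052], [0.054, 0.0, -0.999]]
contact_force: [-0.2, -0.3, -5.6]
grip_width: 0.124
grasp_force: 45.0
```

```bash
python3 - <<'E'
from plan import *
where()
for th,x,z in((28,-.0058,.1605),(24,-.0058,.1602),(20,-.0058,.160),(16,-.0058,.160),(12,-.0058,.160),(8,-.0058,.160),(4,-.0058,.160),(0,-.0058,.160)):
    p,R=goal(th,x,z);print(th,delta(p,R))
E
```

```text
t 14.2 lip [ -8.5  -0.3 162.3] heel [-34.   -0.3 107.6] tip 28.1 yaw,roll [-0.05 -0.03] F(board axes) [ 0.29 -0.24 -5.58] tq [-0.11 -0.29 -0.  ] grip 44.998215436935425
28 [0.001, -0.0025, -0.0019, -0.0018, -0.0003, 0.001]
24 [0.0006, -0.0013, -0.0053, -0.0694, -0.0176, 0.001]
20 [0.0004, -0.0002, -0.0086, -0.137, -0.035, 0.001]
16 [0.0002, 0.0006, -0.0119, -0.2047, -0.0523, 0.001]
12 [0.0, 0.0012, -0.0151, -0.2723, -0.0696, 0.001]
8 [-0.0001, 0.0016, -0.0185, -0.3399, -0.0869, 0.001]
4 [-0.0001, 0.0017, -0.0218, -0.4075, -0.1043, 0.0009]
0 [-0.0001, 0.0017, -0.0251, -0.4752, -0.1216, 0.0009]
```

To row units: -0.0119 m / 0.75 = -0.0159, -0.0086 m / 0.75 = -0.0115, -0.137 rad / 2 = -0.0685.

drive_tool(
  rows=[
    [0.0013, -0.0033, -0.0027, 0, 0, 0],
    [0.0013, -0.0033, -0.0027, -0.001, 0, 0.0005],
    [0.0011, -0.0027, -0.0047, -0.0175, -0.0045, 0.0005],
    [0.0008, -0.0017, -0.0071, -0.0345, -0.0088, 0.0005],
    [0.0005, -0.0003, -0.0115, -0.0685, -0.0175, 0.0005],
    [0.0003, 0.0008, -0.0159, -0.1025, -0.026, 0.0005],
    [0.0003, 0.0008, -0.0159, -0.1025, -0.026, 0.0005],
    [0.0003, 0.0008, -0.0159, -0.1025, -0.026, 0.0005],
  ],
)

```text
time: 15.0
eef_pos: [0.4666, -0.1916, 0.171]
tcp_rot: [[-0.246, 0.968, 0.039], [0.957, 0.249, -0.151], [-0.156, 0.0, -0.988]]
contact_force: [-0.1, -0.9, -5.6]
grip_width: 0.123
grasp_force: 45.0
```

```bash
python3 - <<'E'
from plan import *
where()
for th,x,z in((16,-.0058,.160),(12,-.0058,.160),(8,-.0058,.160),(4,-.0058,.160),(0,-.0058,.160)):
    p,R=goal(th,x,z);print(th,delta(p,R))
E
```

```text
t 15.0 lip [ -5.7   0.3 160.4] heel [-19.1   0.3 101.6] tip 16.02 yaw,roll [ 0.03 -0.  ] F(board axes) [ 0.89 -0.28 -5.65] tq [-0.01  0.14 -0.04] grip 44.99819755554199
16 [-0.0003, 0.0, -0.0004, -0.0003, 0.0001, -0.0005]
12 [-0.0005, 0.0006, -0.0037, -0.068, -0.0173, -0.0005]
8 [-0.0006, 0.001, -0.007, -0.1356, -0.0347, -0.0005]
4 [-0.0006, 0.0012, -0.0104, -0.2032, -0.0521, -0.0005]
0 [-0.0006, 0.0011, -0.0137, -0.2708, -0.0694, -0.0005]
```

To row units: -0.0104 m / 0.75 = -0.0139, -0.007 m / 0.75 = -0.0093, -0.068 rad / 2 = -0.034.

drive_tool(
  rows=[
    [-0.0005, 0.0004, -0.0027, -0.017, -0.0045, 0],
    [-0.0007, 0.0008, -0.0049, -0.034, -0.0085, 0],
    [-0.0007, 0.0011, -0.0073, -0.051, -0.013, 0],
    [-0.0008, 0.0013, -0.0093, -0.068, -0.0175, 0],
    [-0.0008, 0.0016, -0.0139, -0.1015, -0.026, 0],
    [-0.0008, 0.0016, -0.0139, -0.1015, -0.026, 0],
    [-0.0008, 0.0016, -0.0139, -0.1015, -0.026, 0],
  ],
)

```text
time: 15.7
eef_pos: [0.4661, -0.1911, 0.1608]
tcp_rot: [[-0.232, 0.969, 0.089], [0.905, 0.248, -0.347], [-0.358, -0.0, -0.934]]
contact_force: [0.6, -0.4, -6.4]
grip_width: 0.127
grasp_force: 45.0
```

```bash
python3 - <<'E'
from plan import *
where()
for th,x,z in((4,-.0058,.160),(2,-.0058,.160),(0,-.0058,.160)):
    p,R=goal(th,x,z);print(th,delta(p,R))
E
```

```text
t 15.7 lip [ -5.2  -0.  160. ] heel [-6.1 -0.1 99.8] tip 4.03 yaw,roll [-0.03  0.  ] F(board axes) [ 0.51  0.48 -6.36] tq [-0.07  0.52 -0.04] grip 44.99814212322235
4 [-0.0001, 0.0006, -0.0001, -0.0004, -0.0002, 0.0005]
2 [-0.0001, 0.0006, -0.0017, -0.0343, -0.0089, 0.0005]
0 [-0.0001, 0.0005, -0.0034, -0.0681, -0.0175, 0.0005]
```

Free, no contact. Now to upright.

To row units: -0.0034 m / 0.75 = -0.0045, -0.0017 m / 0.75 = -0.0023, -0.0175 rad / 2 = -0.0088.

drive_tool(
  rows=[
    [-0.0001, 0.0008, -0.0023, -0.017, -0.0045, 0],
    [-0.0001, 0.0007, -0.0045, -0.034, -0.0088, 0],
    [-0.0001, 0.0007, -0.0045, -0.034, -0.0088, 0],
    [-0.0001, 0.0007, -0.0045, -0.034, -0.0088, 0],
  ],
)

```text
time: 16.1
eef_pos: [0.4661, -0.1909, 0.1575]
tcp_rot: [[-0.224, 0.969, 0.105], [0.878, 0.248, -0.41], [-0.423, 0.0, -0.906]]
contact_force: [0.3, -0.3, -6.7]
grip_width: 0.127
grasp_force: 45.0
```

To row units: -0.001 m / 0.75 = -0.0013.

drive_tool(
  rows=[
    [0, 0, -0.0013, 0, 0, 0],
    [0, 0, -0.0013, 0, 0, 0],
    [0, 0, -0.0013, 0, 0, 0],
  ],
)

```text
time: 16.4
eef_pos: [0.466, -0.1908, 0.1564]
tcp_rot: [[-0.225, 0.969, 0.106], [0.877, 0.248, -0.411], [-0.425, 0.0, -0.905]]
contact_force: [-0.2, 0.1, -5.7]
grip_width: 0.131
grasp_force: 45.0
```

To row units: -0.001 m / 0.75 = -0.0013.

drive_tool(
  rows=[
    [0, 0, -0.0013, 0, 0, 0],
    [0, 0, -0.0013, 0, 0, 0],
    [0, 0, -0.0013, 0, 0, 0],
  ],
)

```text
time: 16.7
eef_pos: [0.4662, -0.1909, 0.1556]
tcp_rot: [[-0.225, 0.968, 0.106], [0.876, 0.249, -0.412], [-0.426, 0.0, -0.905]]
contact_force: [-0.1, -1.9, -6.3]
grip_width: 0.131
grasp_force: 45.0
```

```bash
python3 -c "
from plan import *
where()"
```

```text
t 16.7 lip [-5.400e+00  1.000e-01  1.584e+02] heel [-1.9  0.2 98.2] tip -0.19 yaw,roll [ 0.03 -0.02] F(board axes) [ 1.81 -0.53 -6.32] tq [-0.13  0.32  0.06] grip 44.99930262565613
```

To row units: -0.001 m / 0.75 = -0.0013, -0.0005 m / 0.75 = -0.0007.

drive_tool(
  rows=[
    [0.0001, -0.0007, -0.0013, 0, 0, 0],
    [0.0001, -0.0007, -0.0013, 0, 0, 0],
    [0.0001, -0.0007, -0.0013, 0, 0, 0],
  ],
)

```text
time: 17.0
eef_pos: [0.4664, -0.1914, 0.1547]
tcp_rot: [[-0.225, 0.968, 0.107], [0.876, 0.249, -0.412], [-0.426, 0.001, -0.905]]
contact_force: [0.6, -2.7, -4.8]
grip_width: 0.13
grasp_force: 45.0
```

To row units: -0.001 m / 0.75 = -0.0013, -0.0005 m / 0.75 = -0.0007.

drive_tool(
  rows=[
    [0.0001, -0.0007, -0.0013, 0, 0, 0],
    [0.0001, -0.0007, -0.0013, 0, 0, 0],
    [0.0001, -0.0007, -0.0013, 0, 0, 0],
  ],
)

```text
time: 17.3
eef_pos: [0.4666, -0.1918, 0.1538]
tcp_rot: [[-0.225, 0.968, 0.107], [0.876, 0.249, -0.412], [-0.426, 0.001, -0.905]]
contact_force: [-0.2, -0.6, -1.2]
grip_width: 0.129
grasp_force: 45.0
```

```bash
python3 -c "
from plan import *
where()"
```

```text
t 17.3 lip [ -4.4   0.3 156.7] heel [-0.9  0.3 96.5] tip -0.21 yaw,roll [ 0.04 -0.04] F(board axes) [ 0.49 -0.33 -1.2 ] tq [-0.28 -0.07  0.2 ] grip 45.010836124420166
```

To row units: -0.001 m / 0.75 = -0.0013, -0.0003 m / 0.75 = -0.0004.

drive_tool(
  rows=[
    [0.0001, -0.0004, -0.0013, 0, 0, 0],
    [0.0001, -0.0004, -0.0013, 0, 0, 0],
    [0.0001, -0.0004, -0.0013, 0, 0, 0],
    [0.0001, -0.0004, -0.0013, 0, 0, 0],
  ],
)

```text
time: 17.7
eef_pos: [0.4667, -0.1919, 0.1533]
tcp_rot: [[-0.225, 0.968, 0.107], [0.876, 0.249, -0.412], [-0.426, 0.001, -0.905]]
contact_force: [-4.3, 3.6, 5.0]
grip_width: 0.127
grasp_force: 45.0
```

```bash
python3 - <<'E'
from plan import *
where()
a=viewer.read_camera("top");b=viewer.read_camera("side")
o=lambda p,x0,x1,y0,y1:cv2.resize(p["frame"][y0:y1,x0:x1],None,fx=2.2,fy=2.2)
save({"frame":np.hstack([o(a,400,580,150,370),o(b,310,490,200,420)])},"hang.png")
E
```

```text
t 17.7 lip [ -4.3   0.3 156.1] heel [-0.8  0.4 96. ] tip -0.21 yaw,roll [ 0.04 -0.03] F(board axes) [-4.6  -3.26  4.95] tq [-0.63  0.04  0.13] grip 45.02157390117645
```

View pics/hang.png

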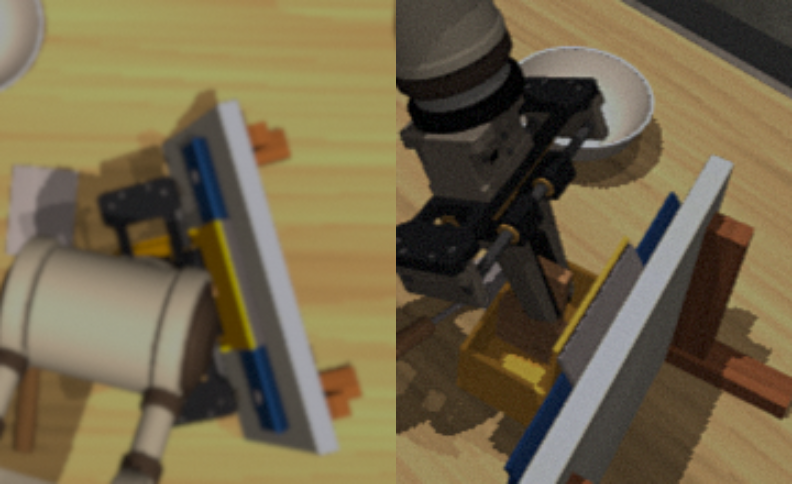

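The strip (top crop (225,290)) lies behind the cleat and flush to the board, and the tray is upright in both views. The cleat carries about 11 N. I'll ease off, relax the grip and open.

To row units: 0.0005 m / 0.75 = 0.0007, 0.0003 m / 0.75 = 0.0004.

drive_tool(
  rows=[
    [-0.0001, 0.0004, 0.0007, 0, 0, 0],
    [-0.0001, 0.0004, 0.0007, 0, 0, 0],
    [-0.0001, 0.0004, 0.0007, 0, 0, 0],
  ],
  squeeze=10,
)

```text
time: 18.1
eef_pos: [0.4665, -0.1917, 0.1529]
tcp_rot: [[-0.225, 0.969, 0.107], [0.877, 0.249, -0.412], [-0.425, 0.001, -0.905]]
contact_force: [0.4, -0.8, -0.5]
grip_width: 0.134
grasp_force: 10.0
```

drive_tool(
  rows=[
    [0, 0, 0, 0, 0, 0],
    [0, 0, 0, 0, 0, 0],
    [0, 0, 0, 0, 0, 0],
  ],
  squeeze=4,
)

```text
time: 18.4
eef_pos: [0.4664, -0.1916, 0.1528]
tcp_rot: [[-0.225, 0.969, 0.107], [0.877, 0.249, -0.412], [-0.425, 0.001, -0.905]]
contact_force: [2.5, -1.8, -3.1]
grip_width: 0.131
grasp_force: 4.0
```

drive_tool(
  rows=[
    [0, 0, 0, 0, 0, 0],
    [0, 0, 0, 0, 0, 0],
    [0, 0, 0, 0, 0, 0],
    [0, 0, 0, 0, 0, 0],
    [0, 0, 0, 0, 0, 0],
    [0, 0, 0, 0, 0, 0],
    [0, 0, 0, 0, 0, 0],
    [0, 0, 0, 0, 0, 0],
  ],
  jaw=0.5,
)

```text
time: 19.2
eef_pos: [0.4662, -0.1916, 0.1528]
tcp_rot: [[-0.225, 0.969, 0.106], [0.877, 0.249, -0.412], [-0.425, 0.0, -0.905]]
contact_force: [-0.5, 0.7, 0.3]
grip_width: 0.502
grasp_force: 0.0
```

To row units: 0.163 m / 0.75 = 0.2173, 0.126 m / 0.75 = 0.168.

drive_tool(
  rows=[
    [-0.0027, 0.0107, 0.024, 0, 0, 0],
    [-0.0053, 0.022, 0.048, 0, 0, 0],
    [-0.01, 0.0387, 0.084, 0, 0, 0],
    [-0.0147, 0.0547, 0.12, 0, 0, 0],
    [-0.02, 0.076, 0.168, 0, 0, 0],
    [-0.0253, 0.0987, 0.2173, 0, 0, 0],
    [-0.0253, 0.0987, 0.2173, 0, 0, 0],
    [-0.0253, 0.0987, 0.2173, 0, 0, 0],
  ],
)

```text
time: 20.0
eef_pos: [0.4477, -0.1174, 0.3166]
tcp_rot: [[-0.225, 0.968, 0.108], [0.876, 0.25, -0.412], [-0.426, 0.002, -0.905]]
contact_force: [-0.9, 0.6, -1.1]
grip_width: 0.497
grasp_force: 0.0
```

```bash
python3 - <<'E'
from plan import *
s=observe();print(s["time"],s["eef_pos"],s["contact_force"],s["grip_width"],s["grasp_force"])
a=viewer.read_camera("top");b=viewer.read_camera("side")
o=lambda p,x0,x1,y0,y1:cv2.resize(p["frame"][y0:y1,x0:x1],None,fx=2.2,fy=2.2)
save({"frame":np.hstack([o(a,400,580,150,370),o(b,310,490,200,420)])},"end.png")
E
```

```text
20.0 [ 0.44766284 -0.11739766  0.31660352] [-0.87701854  0.59032258 -1.0919049 ] 0.4965817853131998 0.0
```

View pics/end.png

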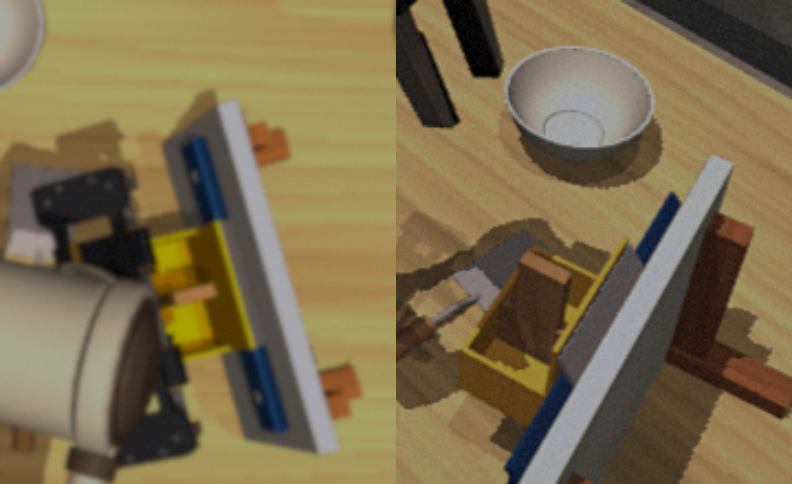

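The tray hangs flush and level, centred on the board (top crop (225,290)). The gripper is clear and the bowl and spatula have not moved.

```bash
python3 -c "
from h import *
print(ticket.sign_off())"
```

```text
the job is handed in; nothing more can be done
None
```

The yellow tray hangs released on the blue cleat near the middle of the board. In both final views it is upright and flush. The gripper is clear, and the job was handed in at about 20 s; no verdict came back.

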